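# Set the fallen grinding cup on its grinder and turn it home

## Robot

A 7-joint arm with a two-finger parallel gripper is mounted at the origin on a cart in front of the work surface, level with it; the furniture and walls round the work are solid. World frame = base frame: x ahead of the robot, y to its left, z up, the work surface at z = 0. Lengths are in m, angles in rad, forces in N, time in s.
With the tool pointing down it reaches from about 0.425 to 0.875 m from the base axis. Payload 9.9 kg.
Tool frame: the origin (TCP) lies at the very end of the fingers, on their centre line; the grasp point (between the pads) lies 19 mm behind it (manip.hold_point_z is the z of the grasp point in the tool frame, in m); z points along the fingers, y is the line along which they close (so a half turn about z gives the same grasp; the last joint's range is limited). The gripper opens to 85 mm and grips with 20 to 120 N. Pads are 22 mm wide; open, the fingers measure 114 mm over their backs; the gripper's body (76 mm by 85 mm) begins 54 mm behind the grasp point. The pads swing forward as they close: fully open they stand 13 mm farther back than shut.
Start: joints at [1.195, 0.576, 0.025, 1.437, -0.015, 1.129, -0.057], TCP at [0.194, -0.646, 0.231] pointing down, gripper open.
Joint ranges: [-2.76, 2.76], [-0.34, 2.15], [-1.52, 1.57], [0.19, 2.46], [-1.09, 4.23], [0.17, 1.99], [-2.82, 2.82]. Speed limits (rad/s): [2.22, 2.22, 3.01, 3.01, 3.14, 3.14, 3.14].

## Interface

Orientations are given as a unit quaternion [w, x, y, z].
In Python, from cell import manip gives the robot as it stands. Calls block until the motion is done:
- manip.move_pose(position, orientation): joint-space move of the TCP to a pose.
- manip.movel(position, rotation=None, max_speed=0.15, until_force=None): straight line of the TCP; rotation=None keeps the orientation; max_speed is the mean speed in m/s. With until_force (N) it stops when the force on the tool has changed by that much, and returns True; else False.
- manip.goto_joints(angles): joint-space move.
- manip.grip(opening, newtons=None): opening from 0.0 (shut) to 1.0 (fully open); newtons is the grip in N (None keeps the last); returns when the fingers have stopped.
- manip.dwell(seconds).
- manip.solve_ik(position, orientation): joint angles nearest the present ones, or None.
- manip.observe(): the state.
- manip.read_camera(name): name is "scene" or "side" or "wrist"; returns a dict with "color" (420x560x3 uint8, red, green, blue), "fx", "fy", "cx", "cy" (pixels), "R" (3x3) and "t" (3): a world point X has camera coordinates R X + t. Camera axes: x right, y down, z forward; pixel columns grow to the right and rows downward; lengths in m; the calibration is good to about 2 mm. A picture is of the moment at which its call begins. There is no depth.
A pose or a line that the arm cannot do raises manip.IKError and nothing moves.
- manip.job_done(): hands the job in; it is judged then, once.
The state is a dict: "time": time; "q": joint angles; "joint_vel": joint speeds; "effort": joint torques, N m; "tool_pos": TCP position; "eef_rot": TCP orientation; "wrist_force": force on the tool from outside, world axes, zero at the start; "wrist_torque": the same for the moment, N m; "opening": opening from 0.0 (shut) to 1.0 (fully open); "gripper_force": force on a finger pad.
Only numpy, scipy, OpenCV 4.12 (cv2) and the standard library are available. Lean on these libraries where they do the work, as an engineer would, in place of code of your own. Each camera call takes 0.05 s, during which the arm holds its last target. There are 200 camera calls.

## Task

The grinder's cup has been left lying on the table. Stand it upright on the table and let go of it; then take it again from above, set it foot down in the well of the grinder and turn it by feel until its square bore finds the hidden square drive shaft and it drops fully home. Let go of it there, and leave the jar, mill, spice jar and mug standing where they are.

Things in the scene. Friction and masses are not known exactly. Their poses are not given: they have to be found in the camera images.
- cup_mid (a point): Centre of the grinding cup, 120 mm long, on its axis half-way along; z points from foot to cap. From the foot end: 0-28 mm round black foot, 58 mm diameter; 28-108 mm octagonal steel body, 60 mm across flats, 65 across corners, flats facing the point's x, its y and between; then a domed black cap to 120 mm. It starts lying on a flat of the body, axis level, 30 mm above the table.
- cup_foot (a point): Centre of the underside of the cup's foot, 60 mm below cup_mid along the cup's z: the mouth of a square bore, 26.5 mm wide and 18 mm deep, its sides along the point's x and y.
- seat (a point): Centre of the floor of the round well in the grinder's motor base, 36 mm above the table. The base is fixed to the table, black, round, 112 mm across at the foot, 92 mm at the rim. The well is 63 mm across, its rim 26 mm above this point. With the cup fully home its foot rests on this floor and the shoulder of its octagon stands 2 mm above the rim. The point's yaw does not tell the shaft's angle.
- shaft_top (a point): Centre of the top of the fixed square steel shaft in the middle of the well, 14 mm above the well's floor; 24 mm wide, its last 2.5 mm tapered. The angle at which it stands about the vertical is not given here. Until bore and shaft agree within about 0.1 rad (to the nearest quarter turn) the cup's foot rests on this point; then it can sink 14 mm.
- jar_1_mid (a point): Bystander: closed glass jar with a dark screw lid, 91 mm wide, 142 mm tall; a point on its axis 71 mm above the table, z up.
- mill_1_mid (a point): Bystander: turned dark wood pepper mill, 58 mm wide, 170 mm tall; a point on its axis 85 mm above the table, z up.
- spice_jar_1_mid (a point): Bystander: small glass spice jar with a capped top, 45 mm wide, 106 mm tall; a point on its axis 53 mm above the table, z up.
- mug_3_mid (a point): Bystander: white mug with a side handle, 78 x 110 mm over the handle, 97 mm tall; a point on its axis 45 mm above the table, z up.
- cup: The same grinding cup as a whole, closed and rigid, 0.2 to 0.42 kg; its origin and axes are those of cup_mid.

How it is judged:
By the outcome, as a careful person would: the job done as asked, in the order asked, and still so for the second after the job is handed in, with the robot touching nothing.
It also fails if it takes over 70 s, if anything falls off the work surface, if the arm or the gripper's body presses on something with over 40 N, if the wrist force passes 120 N, or if a joint passes its speed limit or range.

## Working session

There is one attempt and no reset: what is moved stays moved. The work goes in short steps, each a Python script; the robot and the scene stay as the last script left them, time stands still between calls to the robot, and variables do not carry over. Pictures are saved under pics/ and viewed, at most 11 in all, crops included, and the job is handed in when it is done.

```bash
ls; mkdir -p pics
python3 - <<'E'
from cell import manip
import cv2,numpy as np
s=manip.observe();print(s['time'],s['tool_pos'],s['eef_rot'],s['opening'],manip.hold_point_z)
for n in("scene","side"):
    c=manip.read_camera(n);cv2.imwrite(f"pics/{n}0.png",c["color"][:,:,::-1])
    print(n,c['fx'],c['cx'],c['cy'],np.round(c['R'],3).tolist(),np.round(-c['R'].T@c['t'],3))
E
```

```text
pics
0.0 [ 0.19403469 -0.64604413  0.23043859] [-8.11013644e-04  9.89375717e-01  1.45378843e-01 -1.59095630e-04] 0.9982360611897577 -0.0187
scene 391.7568913155432 284.2751030327778 211.66212442036553 [[0.911, -0.413, -0.004], [-0.18, -0.389, -0.903], [0.372, 0.823, -0.429]] [ 0.299 -0.736  0.465]
side 544.3504370610801 279.66457408258543 209.88488270791095 [[0.979, -0.2, -0.023], [-0.108, -0.427, -0.898], [0.17, 0.882, -0.439]] [ 0.422 -0.934  0.559]
```

View pics/scene0.png

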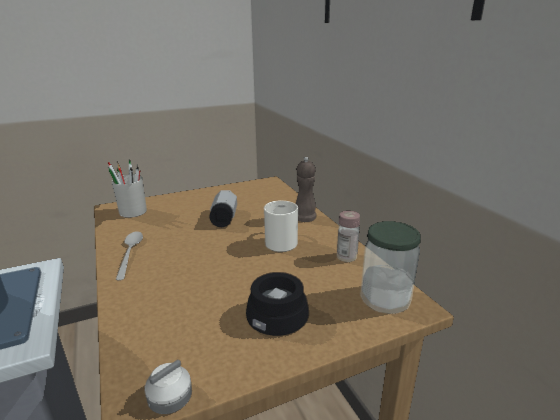

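View pics/side0.png

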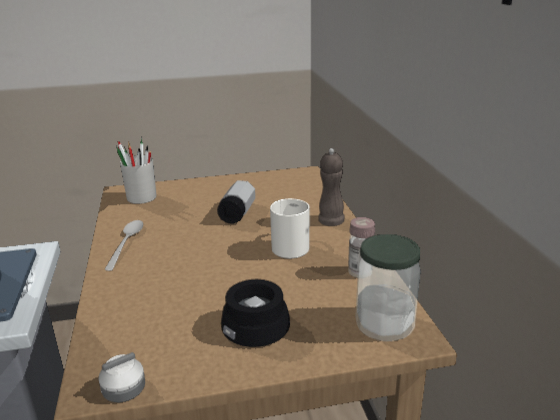

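The scene and side views show the cup lying at scene (224,208) / side (237,201) with a black end toward the cameras. The base rim is at about (277,286) / (255,296). The mug (281,226), mill (306,190), spice jar (348,237) and jar (390,268) are standing.

```bash
cat > h.py <<'E'
from cell import manip
import numpy as np, cv2
from scipy.spatial.transform import Rotation as R
def ray(c,u,v):
    d=c['R'].T@np.array([(u-c['cx'])/c['fx'],(v-c['cy'])/c['fy'],1]); return -c['R'].T@c['t'],d
def onz(c,u,v,z):
    o,d=ray(c,u,v); return o+d*(z-o[2])/d[2]
def tri(*rs):
    A=0;b=0
    for o,d in rs:
        d=d/np.linalg.norm(d);P=np.eye(3)-np.outer(d,d);A=A+P;b=b+P@o
    return np.linalg.solve(A,b)
def proj(c,X):
    p=c['R']@np.asarray(X)+c['t'];return np.array([c['cx']+c['fx']*p[0]/p[2],c['cy']+c['fy']*p[1]/p[2]])
def quat(z,y):  # tool z, closing line y
    z=np.array(z,float);z/=np.linalg.norm(z);y=np.array(y,float);y-=z*(y@z);y/=np.linalg.norm(y)
    q=R.from_matrix(np.column_stack([np.cross(y,z),y,z])).as_quat();return q[[3,0,1,2]]
def down(yaw): # closing line at angle yaw
    return quat([0,0,-1],[np.cos(yaw),np.sin(yaw),0])
E
python3 - <<'E'
from h import *
a=manip.read_camera("scene");b=manip.read_camera("side")
for n,p,q,z in [("rim",(277,286),(254.5,297),.062),("cupblackface",(222,216),(232,210),.03),("cuptop_far",(226,193),(243,184),.06),
  ("mugbase",(281,243),(290,248),0),("mugtop",(281,208),(290,208),.095),("millbase",(307,216),(332,219),0),("spicetop",(349,217),(362,226),.106),("jartop",(393,235),(390,249),.142)]:
    print(n,np.round(onz(a,*p,z),3)[:2],np.round(onz(b,*q,z),3)[:2],np.round(tri(ray(a,*p),ray(b,*q)),3))
s=manip.observe();print(np.round(R.from_quat(s['eef_rot'][[1,2,3,0]]).as_matrix(),2).tolist())
w=manip.read_camera("wrist");print(-w['R'].T@w['t']-s['tool_pos'],w['R'].tolist(),w['fx'])
for i,c in(("a",a),("b",b)):
    im=c['color'][:,:,::-1];x,y=(195,175) if i=="a" else (205,165)
    cv2.imwrite(f"pics/crop{i}.png",cv2.resize(im[y:y+65,x:x+65],(390,390),interpolation=3))
x=np.hstack([cv2.imread("pics/cropa.png"),cv2.imread("pics/cropb.png")]);cv2.imwrite("pics/crop.png",x)
E
```

```text
rim [ 0.514 -0.228] [ 0.514 -0.232] [ 0.514 -0.228  0.06 ]
cupblackface [0.522 0.142] [0.524 0.152] [0.523 0.146 0.03 ]
cuptop_far [0.556 0.213] [0.56  0.221] [0.561 0.232 0.054]
mugbase [0.623 0.002] [0.623 0.008] [ 0.62  -0.005  0.006]
mugtop [ 0.621 -0.006] [ 0.623 -0.   ] [ 0.622 -0.002  0.094]
millbase [0.747 0.106] [0.743 0.112] [0.734 0.083 0.014]
spicetop [ 0.721 -0.127] [ 0.726 -0.125] [ 0.73  -0.115  0.099]
jartop [ 0.709 -0.279] [ 0.717 -0.27 ] [ 0.72  -0.266  0.136]
[[0.96, 0.29, -0.0], [0.29, -0.96, 0.0], [-0.0, -0.0, -1.0]]
[0.07728944 0.02348739 0.14278531] [[0.28767705844502994, -0.9577262584053501, -0.0015244688602391724], [-0.9092937417794019, -0.27362823258066743, 0.313548212394198], [-0.30071049400583244, -0.08881443742810716, -0.9495710581621049]] 322.20935515593663
```

View pics/crop.png

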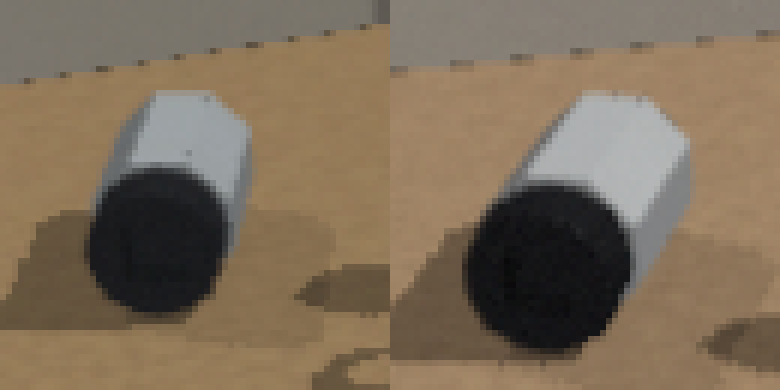

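The crop shows a black end facing us at crop a (160,240). The far end shows no long black section, so the near end is probably the foot. A close look from the wrist camera at the cup and the shaft will confirm it.

Run:
```python
from h import *
import pickle
ims=[];o={}
for n,p in(("base",[.50,-.23,.27]),("cup",[.54,.19,.24])):
    manip.move_pose(p,down(-np.pi/2)); manip.dwell(.2)
    c=manip.read_camera("wrist");o[n]=c;ims.append(c['color'][:,:,::-1])
    print(np.round(manip.observe()['tool_pos'],3),proj(c,[.514,-.229,.05]),proj(c,[.54,.18,.03]))
pickle.dump(o,open("w.pkl","wb"));print(manip.observe()['time'],np.round(manip.observe()['q'],2))
cv2.imwrite("pics/w0.png",ims[0]);cv2.imwrite("pics/w1.png",ims[1])
```

```text
[ 0.5   -0.231  0.27 ] [274.71398406 164.3418301 ] [-75.45244168 139.52753286]
[0.54  0.189 0.24 ] [661.70716962 205.96573819] [284.17369204 179.00098134]
4.1833 [-0.3   0.42 -0.17  1.7   0.08  1.03 -2.07]
```

View pics/w0.png

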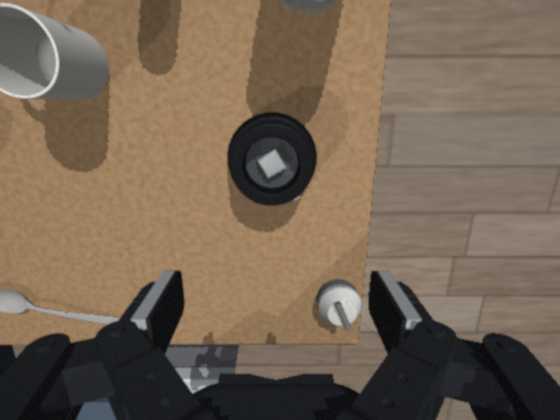

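View pics/w1.png

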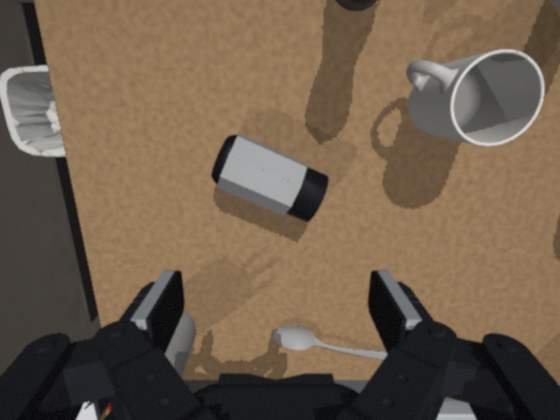

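w0 shows the square shaft at about (272,164), in a well ring centred at about (272,160). w1 shows the cup with its long black foot at the right, about (312,194), and its cap at the left, about (225,160). That makes the near end the foot.

Run:
```python
from h import *
import pickle
o=pickle.load(open("w.pkl","rb"))
c=o["base"];g=cv2.cvtColor(c['color'],cv2.COLOR_RGB2GRAY)
m=np.zeros_like(g);cv2.circle(m,(272,162),24,255,-1);m=((g>120)&(m>0)).astype(np.uint8)
k=max(cv2.findContours(m,0,1)[0],key=cv2.contourArea)
P=np.array([onz(c,*p,.05)[:2] for p in cv2.boxPoints(cv2.minAreaRect(k))])
for a in P: pass
e=P[1]-P[0];print("shaft",P.mean(0),[np.linalg.norm(P[i]-P[i-1]) for i in range(2)],np.degrees(np.arctan2(e[1],e[0]))%90)
# black base: rim outer
hsv=cv2.cvtColor(c['color'],cv2.COLOR_RGB2HSV)
mm=((hsv[...,2]<60)).astype(np.uint8);mm[:100]=0;mm[230:]=0;mm[:,:200]=0;mm[:,340:]=0
k=max(cv2.findContours(mm,0,1)[0],key=cv2.contourArea);e=cv2.minEnclosingCircle(k);print(e,onz(c,*e[0],.05))
c=o["cup"];im=c['color'].astype(int);sat=im.max(2)-im.min(2)
roi=np.zeros_like(g);roi[125:232,200:340]=1
steel=((sat<22)&(im.max(2)>95)&(roi>0)).astype(np.uint8)
black=((im.max(2)<50)&(roi>0)).astype(np.uint8)
cup=cv2.morphologyEx(steel|black,cv2.MORPH_OPEN,np.ones((3,3)))
for n,M,z in(("steel",steel,.05),("cup",cup,.03)):
    k=max(cv2.findContours(M,0,1)[0],key=cv2.contourArea)
    P=np.array([onz(c,*p,z)[:2] for p in cv2.boxPoints(cv2.minAreaRect(k))])
    L=[P[1]-P[0],P[2]-P[1]];l=max(L,key=np.linalg.norm);print(n,P.mean(0),[np.linalg.norm(x) for x in L],np.degrees(np.arctan2(l[1],l[0])))
ks=[k for k in cv2.findContours(black,0,1)[0] if cv2.contourArea(k)>60]
for k in ks: 
    M=cv2.moments(k);u,v=M['m10']/M['m00'],M['m01']/M['m00'];print("black",u,v,onz(c,u,v,.04),cv2.contourArea(k))
# ik options
q0=manip.observe()['q'];print(np.round(q0,2))
```

```text
shaft [ 0.5149123 -0.2252502] [np.float64(0.024078428784900102), np.float64(0.02316895444764214)] 31.713257149896783
((271.58099365234375, 158.23211669921875), 46.4586296081543) [ 0.52093562 -0.22548567  0.05      ]
steel [0.54786712 0.20317705] [np.float64(0.061486661164653254), np.float64(0.0814637587161821)] -112.4848440290472
cup [0.53992253 0.1957117 ] [np.float64(0.06498685940711152), np.float64(0.12214530284345017)] -112.48483976682846
black 309.4074424471775 195.54793440555028 [0.52356201 0.15225042 0.04      ] 1057.0
black 221.83593298671286 157.6204506065858 [0.56566565 0.24677434 0.04      ] 288.5
[-0.3   0.42 -0.17  1.7   0.08  1.03 -2.07]
```

Run:
```python
from h import *
lo=np.array([-2.76,-.34,-1.52,.19,-1.09,.17,-2.82]);hi=np.array([2.76,2.15,1.57,2.46,4.23,1.99,2.82])
c=np.array([np.cos(np.radians(67.5)),np.sin(np.radians(67.5)),0]);Z=np.array([0,0,1.]);mid=np.array([.541,.196,.03]);g0=mid+.012*c
for ad in(0,15,30,45):
  a=np.radians(ad);z=-np.cos(a)*Z-np.sin(a)*c
  for sg in(1,-1):
    y=sg*np.cross(Z,c);q=manip.solve_ik(g0+.019*z,quat(z,y))
    print("start",ad,sg,None if q is None else (np.round(q,2).tolist(),round(min((q-lo).min(),(hi-q).min()),2)))
    for th in(-30,0,30,67.5):
      t=np.radians(th);c2=np.array([np.cos(t),np.sin(t),0]);z2=np.cos(a)*c2-np.sin(a)*Z;y2=sg*np.cross(Z,c2)
      for p in([.55,.2,.072],[.5,.15,.072],[.6,.2,.072]):
        q=manip.solve_ik(np.array(p)+.019*z2,quat(z2,y2))
        if q is not None: print("  end",th,p[:2],np.round(q,2).tolist(),round(min((q-lo).min(),(hi-q).min()),2))
```

```text
start 0 1 ([0.25, 1.08, -1.3, 1.87, 1.15, 1.19, 1.28], np.float64(0.22))
  end -30 [0.55, 0.2] [-1.02, 1.26, -0.07, 2.17, 1.55, 1.63, -1.86] 0.29
  end -30 [0.5, 0.15] [-1.07, 1.31, -0.08, 2.33, 1.5, 1.61, -2.08] 0.13
  end -30 [0.6, 0.2] [-0.96, 1.24, -0.03, 2.1, 1.64, 1.62, -1.77] 0.36
  end 0 [0.6, 0.2] [-0.9, 1.42, 0.12, 2.46, 2.18, 1.94, -2.23] -0.0
  end 67.5 [0.5, 0.15] [1.21, 2.01, -1.5, 2.25, 1.31, 0.27, 2.21] 0.02
start 0 -1 ([-0.23, 0.73, -0.33, 1.89, 0.4, 0.59, -1.22], np.float64(0.42))
  end -30 [0.55, 0.2] [-1.4, 1.37, 0.46, 2.18, 1.49, 1.06, 1.26] 0.28
  end -30 [0.5, 0.15] [-1.72, 1.72, 0.89, 2.35, 1.64, 0.43, 0.94] 0.11
  end -30 [0.6, 0.2] [-1.55, 1.61, 0.91, 2.12, 1.48, 0.55, 1.29] 0.34
  end 0 [0.6, 0.2] [-0.9, 1.42, 0.12, 2.46, 2.18, 1.94, 0.91] -0.0
  end 67.5 [0.5, 0.15] [1.21, 2.01, -1.5, 2.25, 1.31, 0.27, -0.93] 0.02
start 15 1 ([0.11, 1.15, -1.3, 1.7, 1.1, 1.52, 1.29], np.float64(0.22))
  end -30 [0.55, 0.2] [-0.95, 1.07, -0.14, 2.24, 1.62, 1.44, -1.74] 0.22
  end -30 [0.5, 0.15] [-1.0, 1.12, -0.15, 2.41, 1.61, 1.45, -1.96] 0.05
  end -30 [0.6, 0.2] [-0.88, 
[... 2341 characters left out ...]
67.5 [0.6, 0.2] [0.68, 1.15, -1.29, 2.09, 1.55, 0.36, 1.27] 0.19
start 45 -1 ([-0.51, 1.05, -0.3, 1.36, 0.55, 1.55, -1.39], np.float64(0.44))
  end -30 [0.55, 0.2] [-1.27, 0.88, 0.66, 2.24, 1.7, 0.27, 1.65] 0.1
  end -30 [0.5, 0.15] [-1.39, 0.99, 0.9, 2.42, 2.92, 0.23, 0.41] 0.04
  end -30 [0.6, 0.2] [-1.2, 0.9, 0.68, 2.14, 1.6, 0.24, 1.82] 0.07
  end 0 [0.6, 0.2] [-1.05, 0.88, 0.69, 2.39, 3.17, 0.64, 0.8] 0.07
  end 30 [0.6, 0.2] [-0.48, 0.75, 0.25, 2.41, 3.52, 0.84, 1.35] 0.05
  end 67.5 [0.55, 0.2] [0.69, 1.11, -1.28, 2.22, 1.84, 0.34, -2.2] 0.17
  end 67.5 [0.5, 0.15] [0.82, 1.09, -1.28, 2.34, 1.92, 0.31, -2.24] 0.12
  end 67.5 [0.6, 0.2] [0.68, 1.15, -1.29, 2.09, 1.55, 0.36, -1.87] 0.19
```

Run:
```python
from h import *
lo=np.array([-2.76,-.34,-1.52,.19,-1.09,.17,-2.82]);hi=np.array([2.76,2.15,1.57,2.46,4.23,1.99,2.82])
mg=lambda q:min((q-lo).min(),(hi-q).min())
Z=np.array([0,0,1.]);t=np.radians(67.5);c=np.array([np.cos(t),np.sin(t),0]);g0=np.array([.541,.196,.03])+.012*c
res=[]
for ad in(15,25,35,45,55):
  a=np.radians(ad);z=-np.cos(a)*Z-np.sin(a)*c
  for sg in(1,-1):
    q0=manip.solve_ik(g0+.019*z,quat(z,sg*np.cross(Z,c)))
    if q0 is None or mg(q0)<.15: continue
    for th in range(-120,150,15):
      t=np.radians(th);c2=np.array([np.cos(t),np.sin(t),0]);z2=np.cos(a)*c2-np.sin(a)*Z;y2=sg*np.cross(Z,c2)
      for p in([.58,.18],[.62,.2],[.55,.25],[.62,.25],[.52,.12]):
        P=np.array(p+[.072])+.019*z2
        q=manip.solve_ik(P,quat(z2,y2)); u=manip.solve_ik(P+[0,0,.12],quat(z2,y2))
        if q is None or u is None: continue
        m=min(mg(q),mg(u)); 
        res.append((m-.1*np.abs(u-q0).max()-.3*np.abs(u-q).max(),m,ad,sg,th,p,np.round(q0,2).tolist(),np.round(q,2).tolist(),np.round(u,2).tolist()))
res.sort(key=lambda r:-r[0])
for r in res[:14]: print(*r)
```

```text
0.4020072533080841 0.5812346830702638 55 -1 105 [0.62, 0.25] [-0.54, 1.15, -0.3, 1.24, 0.58, 1.74, -1.4] [0.34, 1.0, -0.94, 1.64, 0.2, 0.75, -0.17] [0.34, 0.83, -0.92, 1.56, 0.03, 0.92, -0.12]
0.3846938818425664 0.5747857683863314 55 -1 105 [0.62, 0.2] [-0.54, 1.15, -0.3, 1.24, 0.58, 1.74, -1.4] [0.42, 1.0, -0.95, 1.64, 0.2, 0.79, -0.11] [0.41, 0.83, -0.92, 1.57, 0.02, 0.96, -0.05]
0.3583459890532697 0.5516537287827149 55 -1 120 [0.62, 0.25] [-0.54, 1.15, -0.3, 1.24, 0.58, 1.74, -1.4] [0.3, 1.06, -0.97, 1.49, 0.24, 1.0, 0.01] [0.28, 0.9, -0.94, 1.41, 0.08, 1.15, 0.05]
0.3550628543444256 0.5588151065588136 55 -1 105 [0.58, 0.18] [-0.54, 1.15, -0.3, 1.24, 0.58, 1.74, -1.4] [0.47, 0.97, -0.95, 1.76, 0.19, 0.73, -0.09] [0.47, 0.78, -0.92, 1.68, -0.02, 0.91, -0.01]
0.3549318474998911 0.5560103402660973 55 -1 120 [0.62, 0.2] [-0.54, 1.15, -0.3, 1.24, 0.58, 1.74, -1.4] [0.37, 1.06, -0.96, 1.5, 0.24, 1.03, 0.07] [0.35, 0.89, -0.93, 1.42, 0.07, 1.18, 0.11]
0.35278756988484267 0.5797565982523851 55 -1 120 [0.52, 0.12] [-0.54, 1.15, -0.3, 1.24, 0.58, 1.74, -1.4] [0.54, 0.96, -0.94, 1.79, 0.18, 
[... 892 characters left out ...]
54, 1.15, -0.3, 1.24, 0.58, 1.74, -1.4] [0.3, 1.1, -0.97, 1.36, 0.28, 1.24, 0.25] [0.28, 0.95, -0.94, 1.28, 0.14, 1.4, 0.27]
0.3291317400660806 0.5353826511038416 55 -1 135 [0.62, 0.25] [-0.54, 1.15, -0.3, 1.24, 0.58, 1.74, -1.4] [0.23, 1.11, -0.98, 1.34, 0.29, 1.22, 0.19] [0.21, 0.96, -0.95, 1.26, 0.15, 1.37, 0.21]
0.32393759129767363 0.535424402395795 55 -1 135 [0.55, 0.25] [-0.54, 1.15, -0.3, 1.24, 0.58, 1.74, -1.4] [0.27, 1.05, -0.98, 1.56, 0.26, 1.07, 0.16] [0.26, 0.88, -0.96, 1.49, 0.1, 1.23, 0.21]
0.3069517507000092 0.540855827849624 45 -1 135 [0.52, 0.12] [-0.51, 1.05, -0.3, 1.36, 0.55, 1.55, -1.39] [0.51, 1.1, -0.98, 1.59, 0.17, 1.21, 0.39] [0.5, 0.92, -0.97, 1.53, 0.01, 1.36, 0.42]
```

Run:
```python
from h import *
lo=np.array([-2.76,-.34,-1.52,.19,-1.09,.17,-2.82]);hi=np.array([2.76,2.15,1.57,2.46,4.23,1.99,2.82])
mg=lambda q:min((q-lo).min(),(hi-q).min())
Z=np.array([0,0,1.]);t=np.radians(67.5);c=np.array([np.cos(t),np.sin(t),0]);g0=np.array([.541,.196,.032])+.012*c
for ad in(25,30):
  res=[];a=np.radians(ad);z=-np.cos(a)*Z-np.sin(a)*c
  for sg in(1,-1):
    q0=manip.solve_ik(g0+.019*z,quat(z,sg*np.cross(Z,c)))
    for th in range(-120,180,15):
      t=np.radians(th);c2=np.array([np.cos(t),np.sin(t),0]);z2=np.cos(a)*c2-np.sin(a)*Z;y2=sg*np.cross(Z,c2)
      for p in([.58,.18],[.62,.2],[.55,.25],[.52,.12],[.5,.2]):
        P=np.array(p+[.072])+.019*z2
        q=manip.solve_ik(P,quat(z2,y2)); u=manip.solve_ik(P+[0,0,.12],quat(z2,y2))
        if q is None or u is None or q0 is None: continue
        m=min(mg(q),mg(u)); 
        res.append((m-.1*np.abs(u-q0).max()-.3*np.abs(u-q).max(),m,ad,sg,th,p,np.round(q0,2).tolist(),np.round(q,2).tolist(),np.round(u,2).tolist()))
  res.sort(key=lambda r:-r[0])
  for r in res[:4]: print(*r)
```

```text
0.2335668398528144 0.5360766276272086 25 1 -45 [0.62, 0.2] [0.02, 1.21, -1.3, 1.58, 1.08, 1.73, 1.29] [-0.73, 0.98, -0.25, 1.92, 1.44, 1.37, -1.33] [-0.68, 0.78, -0.33, 1.92, 1.37, 1.44, -1.13]
0.2159807401156008 0.4523473574520229 25 -1 135 [0.52, 0.12] [-0.42, 0.87, -0.3, 1.6, 0.49, 1.14, -1.35] [0.55, 1.31, -1.04, 1.42, 0.05, 1.44, 0.45] [0.54, 1.13, -1.01, 1.41, -0.11, 1.54, 0.45]
0.1983936381143236 0.4383592686414608 25 -1 135 [0.5, 0.2] [-0.42, 0.87, -0.3, 1.6, 0.49, 1.14, -1.35] [0.48, 1.32, -1.08, 1.5, 0.04, 1.3, 0.38] [0.46, 1.11, -1.02, 1.5, -0.16, 1.4, 0.41]
0.17741240922629722 0.4041118553139442 25 -1 135 [0.58, 0.18] [-0.42, 0.87, -0.3, 1.6, 0.49, 1.14, -1.35] [0.43, 1.37, -1.1, 1.23, 0.07, 1.51, 0.37] [0.41, 1.19, -1.04, 1.23, -0.1, 1.59, 0.37]
0.25860740577493535 0.49374149249186616 30 -1 135 [0.52, 0.12] [-0.44, 0.91, -0.3, 1.54, 0.5, 1.25, -1.37] [0.54, 1.26, -1.02, 1.46, 0.08, 1.39, 0.45] [0.54, 1.08, -1.01, 1.44, -0.08, 1.5, 0.44]
0.23233381847332712 0.5319232767400686 30 1 -45 [0.62, 0.2] [-0.02, 1.25, -1.3, 1.52, 1.08, 1.83, 1.29] [-0.69, 0.94, -0.28, 1.93, 1.42, 1.3, -1.28] [-0.63, 0.74, -0.36, 1.91, 1.33, 1.38, -1.07]
0.2294630406732842 0.46498379060625483 30 -1 135 [0.5, 0.2] [-0.44, 0.91, -0.3, 1.54, 0.5, 1.25, -1.37] [0.46, 1.26, -1.06, 1.54, 0.06, 1.25, 0.37] [0.45, 1.06, -1.02, 1.52, -0.12, 1.36, 0.39]
0.21785398245114632 0.4430923389607282 30 -1 135 [0.58, 0.18] [-0.44, 0.91, -0.3, 1.54, 0.5, 1.25, -1.37] [0.42, 1.32, -1.07, 1.27, 0.1, 1.45, 0.37] [0.41, 1.14, -1.03, 1.25, -0.06, 1.55, 0.36]
```

Run:
```python
from h import *
import pickle
lo=np.array([-2.76,-.34,-1.52,.19,-1.09,.17,-2.82]);hi=np.array([2.76,2.15,1.57,2.46,4.23,1.99,2.82])
mg=lambda q:min((q-lo).min(),(hi-q).min())
Z=np.array([0,0,1.]);t=np.radians(67.5);c=np.array([np.cos(t),np.sin(t),0]);g0=np.array([.541,.196,.032])+.012*c
a=np.radians(28);z=-np.cos(a)*Z-np.sin(a)*c;Q=quat(z,-np.cross(Z,c))
t=np.radians(-30);c2=np.array([np.cos(t),np.sin(t),0]);z2=np.cos(a)*c2-np.sin(a)*Z
P2=np.array([.6,.2,.072])+.019*z2;u=manip.solve_ik(P2+[0,0,.12],quat(z2,np.cross(Z,c2)));e=manip.solve_ik(P2,quat(z2,np.cross(Z,c2)))
u[6]+=np.pi
print(np.round(u,2),np.round(e,2),mg(u))
pickle.dump(dict(u=u,P2=P2,z2=z2),open("plan.pkl","wb"))
assert mg(u)>.1
manip.move_pose(g0+.019*z-.1*z,Q);manip.movel(g0+.019*z,max_speed=.1)
print(np.round(manip.observe()['wrist_force'],1))
manip.grip(0,60);s=manip.observe();print(s['opening'],s['gripper_force'],s['time'],np.round(s['wrist_force'],1))
manip.movel(s['tool_pos']+[0,0,.18],max_speed=.12)
s=manip.observe();print(s['opening'],s['gripper_force'],s['time'],np.round(s['wrist_force'],1),np.round(s['q'],2))
b=manip.read_camera("side");cv2.imwrite("pics/lift.png",b['color'][:,:,::-1])
```

```text
[-0.68  0.69 -0.33  2.15  1.57  1.27  1.94] [-0.77  0.92 -0.2   2.17  1.7   1.23 -1.48] 0.30823943468249304
[-1.  -0.1 -0.2]
0.6960642421504368 65.14147781766951 6.4417 [0.4 1.2 5.6]
0.6897030853816094 64.43417641392443 8.1 [ 1.  -0.1 -3.1] [-0.4   0.7  -0.37  1.44  0.44  1.52 -1.26]
```

View pics/lift.png

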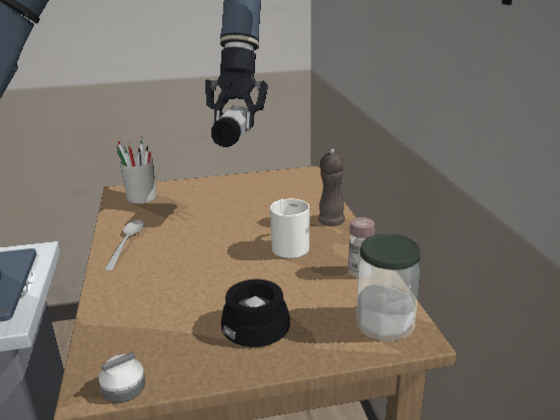

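The cup is held at about (232,122) with its foot toward the camera, and everything else is undisturbed. Next I turn it upright.

Run:
```python
from h import *
import pickle
d=pickle.load(open("plan.pkl","rb"))
manip.goto_joints(d['u'])
s=manip.observe();print(s['time'],np.round(s['tool_pos']-d['P2'],4),R.from_quat(s['eef_rot'][[1,2,3,0]]).as_matrix()[:,2]-d['z2'],s['gripper_force'])
b=manip.read_camera("side")['color'];a=manip.read_camera("scene")['color']
cv2.imwrite("pics/up.png",np.hstack([b[60:330,100:460],a[60:330,100:460]])[:,:,::-1])
```

```text
10.8417 [ 1.0e-04 -0.0e+00  1.2e-01] [-1.33915301e-04 -2.02176297e-04 -2.79328505e-05] 64.53457369236276
```

View pics/up.png

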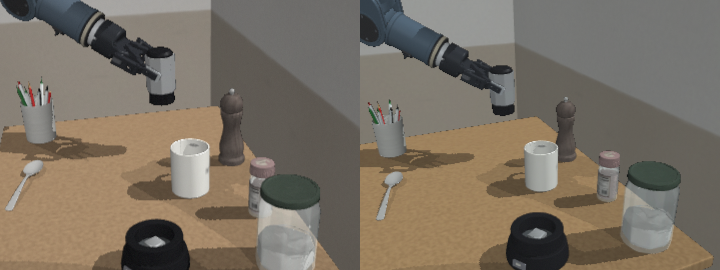

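The cup is upright in the gripper, foot down, in both crops. I'll check the pen holder's clearance before lowering.

Run:
```python
from h import *
import pickle
d=pickle.load(open("plan.pkl","rb"))
a=manip.read_camera("scene");b=manip.read_camera("side")
ph=tri(ray(a,131,211),ray(b,140,197));ph2=onz(a,131,213,0);print(ph,ph2,onz(b,140,197,0))
v=np.array([-.866,.5]);r=ph2[:2]-[.6,.2];print("along",r@v,"perp",r@[.5,.866])
if abs(r@[.5,.866])<.12: raise SystemExit
s=manip.observe()
manip.movel(s['tool_pos']+[0,0,-.095],max_speed=.1)
hit=manip.movel(s['tool_pos']+[0,0,-.14],max_speed=.02,until_force=5)
s=manip.observe();print(hit,s['tool_pos']-d['P2'],np.round(s['wrist_force'],1),np.round(s['wrist_torque'],2),s['time'])
```

```text
[0.31611128 0.33674929 0.00219416] [0.31502594 0.32598033 0.        ] [0.31550338 0.34392076 0.        ]
along 0.3097776951547622 perp -0.033388064630201615
```

Run:
```python
from h import *
lo=np.array([-2.76,-.34,-1.52,.19,-1.09,.17,-2.82]);hi=np.array([2.76,2.15,1.57,2.46,4.23,1.99,2.82])
mg=lambda q:min((q-lo).min(),(hi-q).min())
Z=np.array([0,0,1.]);a=np.radians(28)
for th in(-45,-55,-65,-75):
  for p in([.6,.2],[.64,.2],[.6,.16]):
    t=np.radians(th);c2=np.array([np.cos(t),np.sin(t),0]);z2=np.cos(a)*c2-np.sin(a)*Z;P=np.array(p+[.072])+.019*z2;Q=quat(z2,-np.cross(Z,c2))
    u=manip.solve_ik(P+[0,0,.12],Q);q=manip.solve_ik(P,Q)
    r=np.array([.315,.335])-p;print(th,p,None if q is None else (np.round(u,2),np.round(q,2),mg(q)),"perp",round(r@np.array([-c2[1],c2[0]]),3),"along",round(-r@c2[:2],3))
```

```text
-45 [0.6, 0.2] (array([-0.72,  0.74, -0.28,  1.95,  1.31,  1.37,  2.02]), array([-0.71,  0.95, -0.3 ,  1.96,  1.42,  1.35,  1.8 ]), np.float64(0.4965963025978186)) perp -0.106 along 0.297
-45 [0.64, 0.2] (array([-0.68,  0.76, -0.26,  1.87,  1.34,  1.35,  2.09]), array([-0.68,  0.96, -0.27,  1.89,  1.44,  1.33,  1.88]), np.float64(0.5716711076867558)) perp -0.134 along 0.325
-45 [0.6, 0.16] (array([-0.67,  0.72, -0.28,  2.02,  1.36,  1.33,  1.98]), array([-0.67,  0.94, -0.28,  2.04,  1.47,  1.32,  1.75]), np.float64(0.4206552630794853)) perp -0.078 along 0.325
-55 [0.6, 0.2] (array([-0.74,  0.78, -0.24,  1.81,  1.16,  1.44,  2.07]), array([-0.72,  0.98, -0.27,  1.82,  1.25,  1.4 ,  1.87]), np.float64(0.5879057295023644)) perp -0.156 along 0.274
-55 [0.64, 0.2] (array([-0.71,  0.81, -0.21,  1.73,  1.19,  1.42,  2.14]), array([-0.69,  0.99, -0.25,  1.74,  1.28,  1.39,  1.95]), np.float64(0.5978322198018278)) perp -0.189 along 0.297
-55 [0.6, 0.16] (array([-0.69,  0.76, -0.24,  1.89,  1.2 ,  1.4 ,  2.03]), array([-0.67,  0.96, -0.27,  1.9 ,  1.3 ,  1.37,  1.82]), np.float64(0.56067104867
[... 461 characters left out ...]
1.06,  1.47,  2.08]), array([-0.67,  0.99, -0.24,  1.76,  1.14,  1.42,  1.89]), np.float64(0.5663078368638299)) perp -0.184 along 0.279
-75 [0.6, 0.2] (array([-0.76,  0.88, -0.12,  1.52,  0.9 ,  1.6 ,  2.14]), array([-0.72,  1.04, -0.18,  1.53,  0.95,  1.53,  1.98]), np.float64(0.46297224490875255)) perp -0.24 along 0.204
-75 [0.64, 0.2] (array([-0.74,  0.91, -0.08,  1.43,  0.91,  1.6 ,  2.21]), array([-0.7 ,  1.07, -0.15,  1.44,  0.97,  1.54,  2.05]), np.float64(0.4529950848795046)) perp -0.279 along 0.215
-75 [0.6, 0.16] (array([-0.72,  0.85, -0.11,  1.6 ,  0.93,  1.55,  2.11]), array([-0.68,  1.02, -0.19,  1.62,  0.99,  1.49,  1.94]), np.float64(0.5041317608418763)) perp -0.23 along 0.243
```

Run:
```python
from h import *
import pickle
Z=np.array([0,0,1.]);a=np.radians(28);t=np.radians(-65);c2=np.array([np.cos(t),np.sin(t),0]);z2=np.cos(a)*c2-np.sin(a)*Z
P2=np.array([.6,.2,.072])+.019*z2;Q=quat(z2,-np.cross(Z,c2));pickle.dump(dict(P2=P2,z2=z2,th=-65),open("plan.pkl","wb"))
manip.move_pose(P2+[0,0,.12],Q)
manip.movel(P2+[0,0,.015],max_speed=.1)
hit=manip.movel(P2-[0,0,.015],max_speed=.02,until_force=4)
s=manip.observe();print(hit,s['tool_pos']-P2,np.round(s['wrist_force'],1),np.round(s['wrist_torque'],2),s['time'],s['effort'].round(1))
a=manip.read_camera("scene")['color'];cv2.imwrite("pics/st.png",a[:,:,::-1])
```

```text
True [ 9.18590271e-05 -5.25422536e-05  8.70786391e-06] [-1.1  3.1  5.3] [ 0.13  0.27 -0.03] 13.675 [  1.8 -83.3   3.  -11.3   1.6   3.8  -0.2]
```

View pics/st.png

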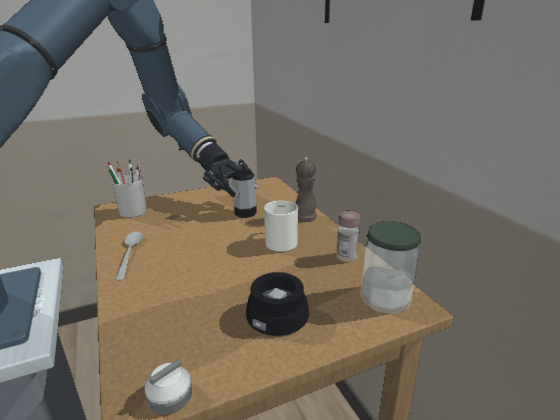

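The cup touched down at exactly the planned height, at scene (245,195), clear of the pen holder. Next I let go, back off, look from above and check the yaw options over the seat.

Run:
```python
from h import *
import pickle
d=pickle.load(open("plan.pkl","rb"));z2=d['z2']
manip.grip(1.0);manip.dwell(.3)
p=manip.observe()['tool_pos']
manip.movel(p-.15*z2,max_speed=.12)
manip.movel(p-.15*z2+[0,0,.12],max_speed=.2)
manip.move_pose([.54,.2,.30],down(-np.pi/2));manip.dwell(.2)
c=manip.read_camera("wrist");pickle.dump(c,open("w2.pkl","wb"))
print(manip.observe()['time'],proj(c,[.6,.2,.12]),proj(c,[.6,.2,0]))
cv2.imwrite("pics/top.png",c['color'][:,:,::-1])
lo=np.array([-2.76,-.34,-1.52,.19,-1.09,.17,-2.82]);hi=np.array([2.76,2.15,1.57,2.46,4.23,1.99,2.82])
for k in range(8):
    psi=np.radians(31.7+45*k);A=manip.solve_ik([.515,-.226,.2],down(psi));B=manip.solve_ik([.6,.2,.08],down(psi-np.radians(6.7)))
    print(31.7+45*k,[None if q is None else (np.round(q,2).tolist(),round(min((q-lo)[:6].min(),(hi-q)[:6].min()),2)) for q in(A,B)])
```

```text
19.7083 [276.46449942 124.97393318] [276.30373379 118.99549339]
31.7 [([-0.06, 0.5, 0.6, 1.8, -0.34, 0.95, 1.24], np.float64(0.66)), ([-0.73, 0.75, 0.58, 1.74, -0.53, 0.82, 0.53], np.float64(0.56))]
76.7 [([0.04, 0.47, 0.43, 1.79, -0.24, 0.93, 1.92], np.float64(0.67)), ([-0.62, 0.71, 0.38, 1.73, -0.35, 0.77, 1.15], np.float64(0.6))]
121.7 [([1.08, 0.73, -1.29, 1.76, 0.74, 1.25, 1.71], np.float64(0.23)), ([0.1, 0.8, -0.86, 1.7, 0.71, 0.98, 0.98], np.float64(0.66))]
166.7 [([-0.37, 0.89, 1.43, 1.81, -0.92, 1.32, -2.07], np.float64(0.14)), ([0.26, 1.0, -1.3, 1.7, 1.02, 1.27, 1.53], np.float64(0.22))]
211.7 [([-0.35, 0.79, 1.29, 1.81, -0.82, 1.2, -1.4], np.float64(0.27)), ([-0.96, 0.98, 1.13, 1.74, -1.0, 1.11, -2.19], np.float64(0.09))]
256.7 [([-0.31, 0.7, 1.14, 1.81, -0.71, 1.11, -0.73], np.float64(0.38)), ([-0.97, 1.01, 1.17, 1.74, -1.03, 1.14, -1.39], np.float64(0.06))]
301.7 [([-0.25, 0.62, 0.96, 1.8, -0.58, 1.03, -0.08], np.float64(0.51)), ([-0.91, 0.9, 0.98, 1.74, -0.88, 1.0, -0.72], np.float64(0.21))]
346.7 [([-0.16, 0.55, 0.78, 1.8, -0.46, 0.98, 0.57], np.float64(0.63)), ([-0.83, 0.81, 0.78, 1.74, -0.72, 0.9, -0.09], np.float64(0.37))]
```

View pics/top.png

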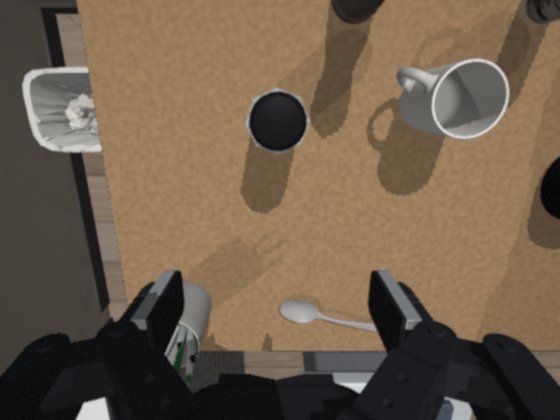

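The cup stands upright, cap centre at about (277,121), 3–4 px from prediction. The foot is hidden and nothing was disturbed. Next I regrasp from above at yaw 25° and carry it over the seat.

Run:
```python
from h import *
import pickle
c=pickle.load(open("w2.pkl","rb"));im=c['color'].astype(int)
m=(im.max(2)<60).astype(np.uint8);r=np.zeros_like(m);r[80:160,235:320]=1
k=max(cv2.findContours(m*r,0,1)[0],key=cv2.contourArea);e=cv2.minEnclosingCircle(k);M=cv2.moments(k)
P=onz(c,M['m10']/M['m00'],M['m01']/M['m00'],.11);print(e,P)
assert np.hypot(*(P[:2]-[.6,.2]))<.008
x,y=P[:2];y0=np.radians(25)
manip.move_pose([x,y,.20],down(y0));manip.movel([x,y,.069],max_speed=.12)
print(np.round(manip.observe()['wrist_force'],1))
manip.grip(0,60);s=manip.observe();print(s['opening'],s['gripper_force'],np.round(s['wrist_force'],1),np.round(s['wrist_torque'],2),s['time'])
manip.movel([x,y,.27],max_speed=.15)
psi=np.radians(31.7);manip.move_pose([.515,-.2265,.25],down(psi))
s=manip.observe();print(s['opening'],s['time'],s['tool_pos'],np.round(s['wrist_force'],1),np.round(s['q'],2))
manip.dwell(.2)
for n in("scene","side"):
    v=manip.read_camera(n);pickle.dump(v,open(f"held_{n}.pkl","wb"))
    im=v['color'].astype(int);print(n,proj(v,[.515,-.2265,.25-.069]),proj(v,[.515,-.2265,.25-.069+.108]))
a,b=[pickle.load(open(f"held_{n}.pkl","rb"))['color'][100:330,170:420] for n in("scene","side")]
cv2.imwrite("pics/held.png",cv2.resize(np.hstack([a,b])[:,:,::-1],(750,345)))
```

```text
((277.85455322265625, 121.04560852050781), 29.12483787536621) [0.60313782 0.19900891 0.11      ]
[-0.5 -0.4  0.8]
0.6935211913020751 63.99705648422241 [-2.  -0.2  5.3] [-0.05  0.31  0.01] 22.8167
0.6940682326369112 25.9083 [ 0.51586537 -0.22521964  0.24983356] [ 0.8  0.9 -3.7] [-0.16  0.48  0.75  1.73 -0.37  1.08  1.28]
scene [276.22078125 223.71058972] [275.3143683  158.25979642]
side [251.36892979 228.22411894] [247.84222803 159.77244193]
```

View pics/held.png

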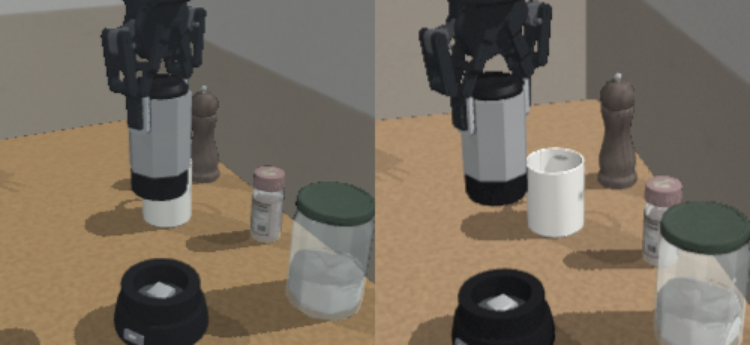

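The cup is held upright over the base, with its foot at scene crop (159,190) and side crop (497,193), matching the projections. Now I lower it by feel.

Run:
```python
from h import *
psi=np.radians(31.7);X,Y=.515,-.2265
manip.movel([X,Y,.140],down(psi),max_speed=.1);manip.dwell(.2)
f0=manip.observe()['wrist_force']
hit=manip.movel([X,Y,.102],max_speed=.02,until_force=6)
s=manip.observe();print(hit,s['tool_pos'],np.round(s['wrist_force']-f0,1),np.round(s['wrist_torque'],2),s['time'])
```

```text
True [ 0.51488094 -0.22631777  0.10577271] [-1.2  1.   8. ] [ 0.21  0.02 -0.01] 29.1833
```

Run:
```python
from h import *
p=manip.observe()['tool_pos']
hit=manip.movel(p-[0,0,.004],max_speed=.01,until_force=10)
s=manip.observe();print(hit,s['tool_pos'],np.round(s['wrist_force'],1),s['time'])
for a in(3,-3):   # feel the shaft: torque should rise both ways
    manip.movel(s['tool_pos'],down(np.radians(31.7+a)),max_speed=.05);v=manip.observe();print(a,v['tool_pos'][2],np.round(v['wrist_torque'],2),np.round(v['wrist_force'],1))
manip.movel(s['tool_pos'],down(np.radians(31.7)),max_speed=.05)
v=manip.observe();print(v['tool_pos'],np.round(v['wrist_torque'],2),np.round(v['wrist_force'],1))
```

```text
True [ 0.51486194 -0.22640748  0.1057752 ] [-0.7  1.   7. ] 29.3917
3 0.10584733609721503 [0.94 0.16 0.04] [-1.1  4.1  0.7]
-3 0.10581484951626911 [ 0.77  0.21 -0.01] [-1.   2.9  2.4]
[ 0.51511654 -0.22627577  0.10581078] [ 0.82 -0.13  0.06] [ 0.6  3.2 -0.4]
```

Run:
```python
from h import *
manip.grip(1.0);manip.dwell(.3)
p=manip.observe()['tool_pos'];manip.movel(p+[0,0,.12],max_speed=.12)
manip.move_pose([.45,-.2,.32],down(np.radians(31.7)));manip.dwell(.3)
a=manip.read_camera("scene");b=manip.read_camera("side");s=manip.observe()
print(s['time'],np.round(s['wrist_force'],1),[ (proj(c,[.515,-.2265,z])-[170,100]).round() for c in(a,b) for z in(.064,.144,.156)])
cv2.imwrite("pics/fin.png",cv2.resize(np.hstack([c['color'][100:330,170:420] for c in(a,b)])[:,:,::-1],(750,345)))
```

```text
32.925 [-0.2  0.3 -0.4] [array([107., 184.]), array([107., 144.]), array([106., 137.]), array([ 85., 194.]), array([ 82., 150.]), array([ 82., 143.])]
```

View pics/fin.png

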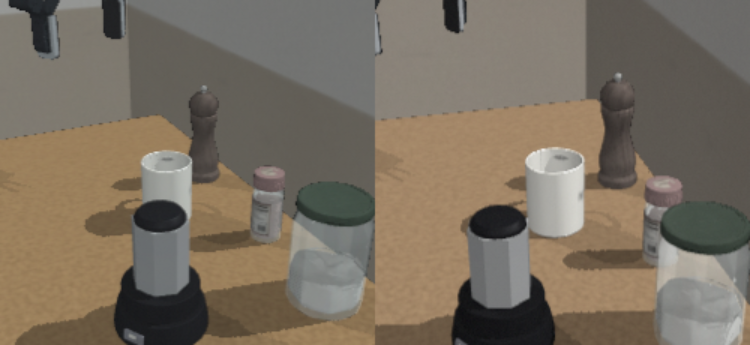

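The cup stands upright in the well with its steel shoulder at the rim, scene crop (160,290). The cap top is at y≈205 against 206 predicted for fully home, and the bystanders have not moved.

```bash
python3 -c "
from cell import manip
print(manip.job_done())"
```

```text
the job is handed in; nothing more can be done
None
```

The cup was stood upright on the table and released, then taken from above and set in the grinder well. It dropped fully home as first lowered, lined up from a camera view of the shaft, so no turning was needed. It was released there at 33 s with the jar, mill, spice jar and mug untouched, and the job is handed in (no verdict shown).

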